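# Power up the relay training board in order

## Robot

A 6-joint arm with a two-finger parallel gripper is mounted at the origin on the work surface. World frame = base frame: x ahead of the robot, y to its left, z up, the work surface at z = 0. Lengths are in mm, angles in degrees, forces in N, time in s.
With the tool pointing down it reaches from about 275 to 825 mm from the base axis. Payload 4.9 kg.
Tool frame: the origin (TCP) lies on the centre line of the jaws, within the pads' length; the fingertips stand tip_extent ahead of it and the grasp point (between the pads) lies 8 mm behind it (tip_extent is the distance from the TCP to the fingertips, in mm); z points along the fingers, y is the direction in which the jaws open and shut (so a half turn about z gives the same grasp; the last joint's range is limited). The gripper opens to 85 mm and grips with 20 to 120 N. Pads are 22 mm wide; open, the fingers measure 114 mm over their backs; the gripper's body (76 mm by 85 mm) begins 54 mm behind the grasp point. The pads swing forward as they close: fully open they stand 13 mm farther back than shut.
Start: joints at [61.983, 18.69, -11.035, 60.275, 0, 82.311], TCP at [191.067, 515.764, 242.281] pointing down, gripper open.
Joint ranges: [-152.03, 152.03], [-55.5, 102.48], [-74.3, 77.21], [-110.64, 120.58], [-84.22, 78.4], [-180, 180]. Speed limits (degrees/s): [147.25, 147.25, 180, 180, 180, 180].

## Interface

Orientations are given as a 3x3 rotation matrix whose columns are the frame's x, y, z axes.
In Python, from bench import * gives the robot as it stands.
- The arm moves only by the shell command python3 -m handwheel 'ROWS' [FORCE]. ROWS is JSON, a list of rows, each an object of numbers: "dx", "dy", "dz": the shift along the world's x, y, z in m; "rx", "ry", "rz": the turn, a rotation vector about the world's x, y, z in rad; "claw": the closure, from 0 (fully open) to 1 (shut). In form: [{"dx": .., "dy": .., "dz": .., "rx": .., "ry": .., "rz": .., "claw": ..}, ...]. A call has 1 to 12 rows; each row shifts and turns the pose as measured when the row begins; what a row does not reach is not made up. A row lasts 1/10 s, in which the tool goes at most 50 mm and 8.59 degrees, less where a joint would pass 70% of its speed; a pose out of reach is approached as far as the arm can. A call with a gripper value outside its range is refused whole. The fingers move at their own pace and stop on an object; FORCE is the grip in N (left out, the last holds). Time passes only in rows, so rows that do not move let the fingers close. It gives the time, the measured TCP pose, the force and the opening at its end, in the units of the state.
- state(): the state, without advancing time (a new reading comes with each control period).
- snapshot(name): name is "side" or "top"; returns a dict with "color" (384x512x3 uint8, red, green, blue), "mtx" (3x3 intrinsics, pixels), "R" (3x3) and "t" (3): a world point X has camera coordinates R X + t. Camera axes: x right, y down, z forward; pixel columns grow to the right and rows downward; lengths in mm; the calibration is good to about 2 mm. A picture is of the moment at which its call begins. There is no depth.
- close_job(): hands the job in, once; it reports no verdict.
The state is a dict: "clock": time; "joint_pos": joint angles; "dq": joint speeds; "joint_torque": joint torques, N m; "eef_pos": TCP position; "orientation": TCP orientation; "contact_force": force on the tool from outside, world axes, zero at the start; "moment": the same for the moment, N m; "opening": finger opening in mm.
Only numpy, scipy, OpenCV 4.12 (cv2) and the standard library are available. Lean on these libraries where they do the work, as an engineer would, in place of code of your own. Each camera call takes 0.05 s, during which the arm holds its last target.

## Task

Power up the relay training board by pressing with the fingertips: first press the white-dashed end of the black rocker fully down to switch on the supply, then push the yellow key fully in, then push the green key fully in; all three stay where they are pushed. Do not push the red trip key, and leave the relays and the tray of terminal blocks where they are; nothing is to be picked up.

Things in the scene. Friction and masses are not known exactly. Their poses are not given: they have to be found in the camera images.
- board_middle (a point): the training board: a blue panel 250 mm (x) by 310 mm (y) on a white foot, sloping 0.21 rad (12 deg) up from its near edge to its far edge; this point is the middle of the panel's face, 55 mm above the table. Its axes: z up, x level, away from the operator towards the panel's raised edge, y level, along the row. The four controls stand in one row along y, 30 mm beyond this point (x = +0.03), about 68 mm apart, in an order that changes.
- rocker_on_end (a point): black rocker switch in a grey frame (67 x 42 mm, 8 mm high) in the row: rocker plate 50 mm (along x of the board) by 28 mm, hinged at its middle across y, 16 mm above the panel. The far half, with the white dash, is the ON end and stands raised at the start. This point is on the rocker's top face in the ON half, 18 mm beyond the hinge and 7 mm short of the far edge; it moves with the rocker and sinks about 7 mm when the end is pressed fully down. About 3 N there moves it.
- rocker (a joint): angle of the rocker in rad: 0 = off (ON end raised), 0.4 = on (ON end fully down). No spring: it stays where it is left (starts at 0 to 0.06).
- yellow_key_top (a point): round yellow push key in the row of controls on the panel: cap 30 mm across, its flat top 24 mm proud of the panel when out and 15 mm when fully in (grey collar below it, 42 mm across and 10 mm high). This point is the centre of the cap's top face and moves with it. It travels 9 mm square to the panel, so pressing straight down also works. 
- yellow_key (a joint): travel of the yellow key in m: 0 = out, 0.009 = fully in. It has no spring: about 3 N of friction moves it, and it stays where it is left (starts within 1.5 mm of out).
- green_key_top (a point): round green push key in the row of controls on the panel: cap 30 mm across, its flat top 24 mm proud of the panel when out and 15 mm when fully in (grey collar below it, 42 mm across and 10 mm high). This point is the centre of the cap's top face and moves with it. It travels 9 mm square to the panel, so pressing straight down also works. 
- green_key (a joint): travel of the green key in m: 0 = out, 0.009 = fully in. It has no spring: about 3 N of friction moves it, and it stays where it is left (starts within 1.5 mm of out).
- red_key_top (a point): round red push key in the row of controls on the panel: cap 30 mm across, its flat top 24 mm proud of the panel when out and 15 mm when fully in (grey collar below it, 42 mm across and 10 mm high). This point is the centre of the cap's top face and moves with it. It travels 9 mm square to the panel, so pressing straight down also works. This is the trip key, to be left alone.
- red_key (a joint): travel of the red key in m: 0 = out, 0.009 = fully in. It has no spring: about 3 N of friction moves it, and it stays where it is left (starts within 1.5 mm of out).
- relay_a_mid (a point): clear plug-in relay 36 x 28 x 50 mm (z up), standing loose in a black socket on the panel, nearer the operator than the row (75 mm before the panel middle), on its right half; its top is about 62 mm above the panel there; to be left alone. This point is its centre, half-way up.
- relay_b_mid (a point): clear plug-in relay 36 x 28 x 50 mm (z up), standing loose in a black socket on the panel, nearer the operator than the row (75 mm before the panel middle), on its left half; its top is about 62 mm above the panel there; to be left alone. This point is its centre, half-way up.
- relay_c_mid (a point): clear plug-in relay 36 x 28 x 50 mm (z up), standing loose on the table to the left of the board; to be left alone. This point is its centre, half-way up.
- tray_mid (a point): loose grey tray of white terminal blocks, 100 x 75 x 35 mm, on the table to the right of the board; to be left alone. This point is its centre, half-way up.

How it is judged:
By the outcome, as a careful person would: the job done as asked, in the order asked, and still so for the second after the job is handed in, with the robot touching nothing.
It also fails if it takes over 35 s, if anything falls off the work surface, if the arm or the gripper's body presses on something with over 40 N, if the wrist force passes 120 N, or if a joint passes its speed limit or range.

## Working session

There is one attempt and no reset: what is moved stays moved. The work goes in short steps, Python scripts to look and compute and a shell command to move; the robot and the scene stay as the last step left them, time stands still between calls to the robot, and variables do not carry over. Pictures are saved under pics/ and viewed, and the job is handed in when it is done.

```bash
mkdir -p pics; ls
python3 - <<'E'
from bench import *
import cv2
s=state(); print({k:s[k] for k in ('clock','eef_pos','orientation','contact_force','opening')}, [k for k in s])
for n in ('top','side'):
    p=snapshot(n); cv2.imwrite(f'pics/{n}0.png',p['color'][:,:,::-1])
    print(n,p['mtx'],p['R'],p['t'])
E
```

```text
pics
{'clock': 0.0, 'eef_pos': array([190.82915615, 515.23654121, 241.52178742]), 'orientation': array([[-9.37681080e-01,  3.47496091e-01, -8.11616444e-04],
       [ 3.47496955e-01,  9.37679922e-01, -1.49333393e-03],
       [ 2.42108740e-04, -1.68230521e-03, -9.99998556e-01]]), 'contact_force': array([-0.27786086, -0.41098975,  0.06896061]), 'opening': 85.25177948722471} ['clock', 'joint_pos', 'dq', 'joint_torque', 'eef_pos', 'orientation', 'contact_force', 'moment', 'opening']
top [[362.04795009   0.         260.97245614]
 [  0.         362.04795009 189.968042  ]
 [  0.           0.           1.        ]] [[ 0.00745211 -0.999959    0.00514512]
 [-0.99421249 -0.00796053 -0.10713619]
 [ 0.10717276 -0.00431695 -0.99423104]] [ -0.99469483 561.14712969 850.62535104]
side [[462.07805733   0.         255.96082092]
 [  0.         462.07805733 192.92572046]
 [  0.           0.           1.        ]] [[ 0.99180153 -0.12703889 -0.01381497]
 [-0.0920534  -0.6352839  -0.7667728 ]
 [ 0.08863354  0.76175815 -0.64176991]] [-522.1969085   137.73261001 1052.09995943]
```

View pics/top0.png

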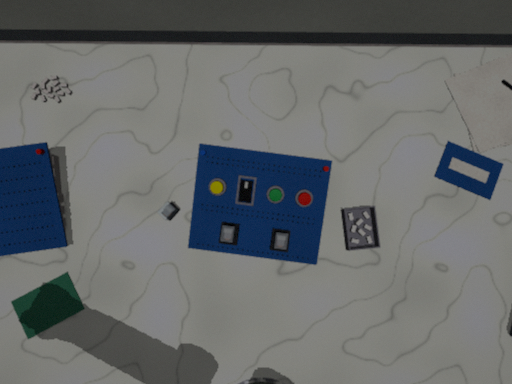

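View pics/side0.png

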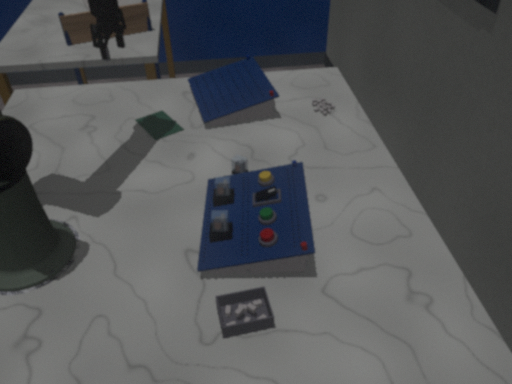

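The top view shows yellow at (217,187), the rocker at (245,190) with its white dash at about (246,184), green at (276,195) and red at (304,199). The arm is out of view. Next I triangulate these from both views.

```bash
cat > h.py <<'E'
import numpy as np, cv2
from bench import *
def ray(p,uv):
    d=np.linalg.inv(p['mtx'])@np.array([uv[0],uv[1],1.]); R=p['R']
    return -R.T@p['t'], (R.T@d)/np.linalg.norm(d)
def tri(a,ua,b,ub):
    A=np.zeros((3,3));y=np.zeros(3);rs=[ray(a,ua),ray(b,ub)]
    for o,d in rs:
        M=np.eye(3)-np.outer(d,d);A+=M;y+=M@o
    X=np.linalg.solve(A,y)
    return X,[np.linalg.norm((np.eye(3)-np.outer(d,d))@(X-o)) for o,d in rs]
def onz(p,uv,z):
    o,d=ray(p,uv);return o+d*(z-o[2])/d[2]
def blobs(p,box,lo,hi,minA=8):
    x0,y0,x1,y1=box
    h=cv2.cvtColor(p['color'],cv2.COLOR_RGB2HSV)
    m=cv2.inRange(h,np.array(lo),np.array(hi));k=np.zeros_like(m);k[y0:y1,x0:x1]=m[y0:y1,x0:x1]
    n,l,st,c=cv2.connectedComponentsWithStats(k)
    return [(int(st[i][4]),c[i].round(2),st[i][:4]) for i in range(1,n) if st[i][4]>=minA]
C={'yellow':((20,120,60),(35,255,255)),'green':((45,120,40),(85,255,255)),'red':((0,150,50),(8,255,255))}
B={'top':(190,145,330,265),'side':(198,155,315,275)}
E
python3 - <<'E'
from h import *
P={n:snapshot(n) for n in ('top','side')}
for n,(x0,y0,x1,y1) in {'top':(185,140,335,270),'side':(195,155,320,280)}.items():
    cv2.imwrite(f'pics/{n}1.png',cv2.resize(P[n]['color'][y0:y1,x0:x1,::-1],None,fx=4.5,fy=4.5,interpolation=cv2.INTER_CUBIC))
for c,(lo,hi) in C.items():
    b={n:blobs(P[n],B[n],lo,hi) for n in P}
    print(c,b)
    u={n:max(b[n],key=lambda t:t[0])[1] for n in b}
    print(tri(P['top'],u['top'],P['side'],u['side']), onz(P['top'],u['top'],85), onz(P['side'],u['side'],85))
for n in P: print(n,blobs(P[n],(235,175,256,207) if n=='top' else (250,183,285,207),(0,0,110),(180,70,255),2))
E
```

```text
yellow {'top': [(137, array([216.22, 186.93]), array([210, 181,  13,  13], dtype=int32))], 'side': [(81, array([264.95, 175.63]), array([260, 171,  11,  10], dtype=int32))]}
(array([562.75898334, 106.39196255,  79.06532371]), [np.float64(0.693590147346509), np.float64(0.6935901473464102)]) [561.37773852 105.70983433  85.        ] [562.38331618  98.87082279  85.        ]
green {'top': [(123, array([275.05, 194.51]), array([269, 189,  13,  12], dtype=int32))], 'side': [(107, array([265.8, 212.6]), array([260, 208,  12,  11], dtype=int32))]}
(array([545.73477317, -28.75633289,  80.88038202]), [np.float64(0.26372764402500243), np.float64(0.26372764402479165)]) [545.07709549 -28.56174967  85.        ] [545.3546962  -33.21222225  85.        ]
red {'top': [(13, array([325.62, 168.31]), array([324, 167,   4,   4], dtype=int32)), (120, array([304.23, 198.42]), array([298, 193,  13,  12], dtype=int32))], 'side': []}Traceback (most recent call last):
  File "<stdin>", line 8, in <module>
ValueError: max() iterable argument is empty
```

```bash
sed -i "s/(0,150,50),(8/(0,120,40),(8/" h.py
python3 - <<'E'
from h import *
P={n:snapshot(n) for n in ('top','side')}
h=cv2.cvtColor(P['side']['color'],cv2.COLOR_RGB2HSV);print(h[236,262:272])
for n in P: print(n,blobs(P[n],(235,175,256,207) if n=='top' else (250,183,285,207),(0,0,90),(180,110,255),2))
hs=cv2.cvtColor(P['top']['color'],cv2.COLOR_RGB2HSV)
m=cv2.inRange(hs,np.array((100,120,30)),np.array((125,255,255)));m[:,:185]=0;m[:,335:]=0;m[:140]=0;m[268:]=0
c=max(cv2.findContours(m,0,2)[0],key=cv2.contourArea);r=cv2.minAreaRect(c);print(r,cv2.boxPoints(r))
print([onz(P['top'],q,55) for q in cv2.boxPoints(r)])
E
```

```text
[[178 197  83]
 [179 194  88]
 [179 176  94]
 [179 188  91]
 [179 185  91]
 [178 188  91]
 [179 181  93]
 [178 190  86]
 [178 181  79]
 [178 184  68]]
top [(15, array([245.8, 184.4]), array([245, 182,   3,   6], dtype=int32))]
side []
((258.52508544921875, 203.8076171875), (132.48643493652344, 104.33361053466797), 7.4314093589782715) [[186.09108 246.9684 ]
 [199.58551 143.51115]
 [330.9591  160.64684]
 [317.46466 264.10406]]
[array([423.95887113, 176.31766836,  55.        ]), array([669.17485199, 151.28637564,  55.        ]), array([ 630.18790168, -163.07588941,   55.        ]), array([ 386.9285587 , -128.58569003,   55.        ])]
```

View pics/top1.png

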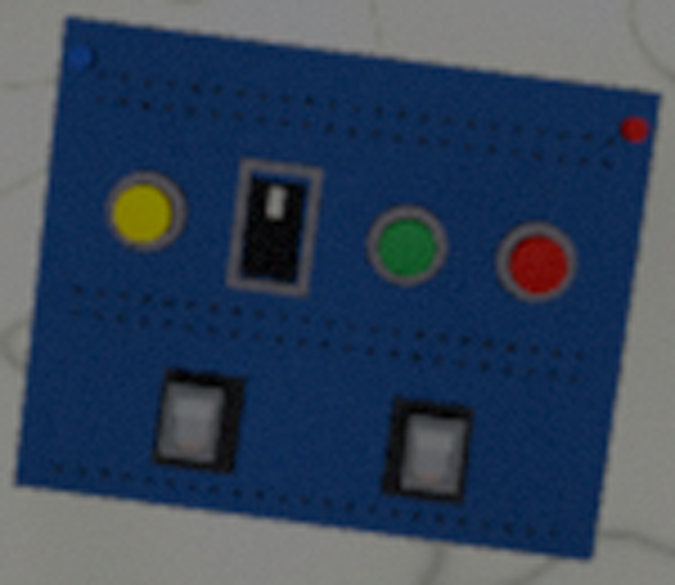

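View pics/side1.png

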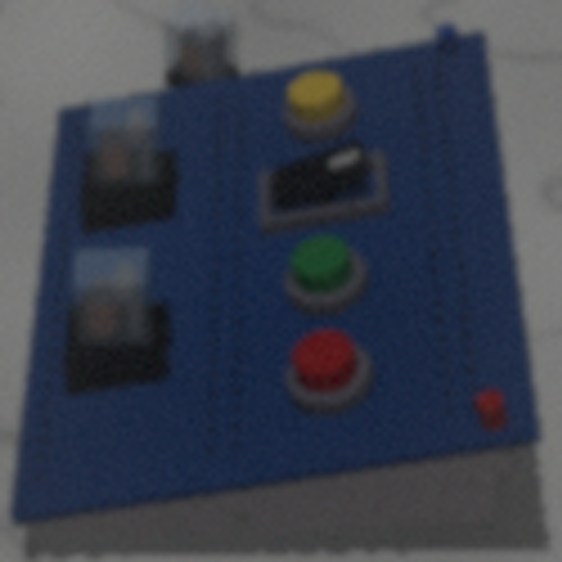

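```bash
python3 - <<'E'
import bench; print([k for k in dir(bench) if k[0]!='_'])
from h import *
P={n:snapshot(n) for n in ('top','side')}
for n,a,b in [('dash',(245.8,184.4),(271.7,190.1)),('yel',(216.22,186.93),(265.7,173.9)),('grn',(275.05,194.51),(266.6,212.1)),('red',(304.23,198.42),(267.0,232.5))]:
    print(n,tri(P['top'],a,P['side'],b),onz(P['top'],a,85)[:2])
# rocker frame outline in top: centre pixel
print('frame centre',onz(P['top'],(185+275/4.5,140+227/4.5),70))
E
python3 -m handwheel '[{"dx":0.03,"dy":-0.038,"rz":0.117,"claw":1},{"dx":0.03,"dy":-0.038,"rz":0.117,"claw":1},{"dx":0.03,"dy":-0.038,"claw":1},{"dx":0.03,"dy":-0.038,"claw":1},{"dx":0.03,"dy":-0.038,"claw":1},{"dx":0.03,"dy":-0.038,"claw":1}]' 20
```

```text
['Unreachable', 'close_job', 'snapshot', 'state', 'tip_extent']
dash (array([568.45162216,  38.14376819,  88.14512768]), [np.float64(1.0955089146397594), np.float64(1.0955089146398658)]) [567.73680203  38.32385264]
yel (array([563.31194992, 105.6565749 ,  84.70356541]), [np.float64(1.8909724322692503), np.float64(1.8909724322694101)]) [561.37773852 105.70983433]
grn (array([546.57339811, -28.76135822,  82.11123225]), [np.float64(1.2170529702900263), np.float64(1.2170529702902295)]) [545.07709549 -28.56174967]
red (array([537.80805037, -95.09383363,  85.00777883]), [np.float64(1.1405942613927067), np.float64(1.140594261392567)]) [536.66577308 -95.01861007]
frame centre [555.45393391  38.00284566  70.        ]schema error: expected keys dx, dy, dz, rx, ry, rz, claw
```

```bash
python3 -m handwheel '[{"dx":0.028,"dy":-0.0355,"dz":0,"rx":0,"ry":0,"rz":0,"claw":1},{"dx":0.028,"dy":-0.0355,"dz":0,"rx":0,"ry":0,"rz":-0.03,"claw":1},{"dx":0.028,"dy":-0.0355,"dz":-0.01,"rx":0,"ry":0,"rz":0,"claw":1},{"dx":0.028,"dy":-0.0355,"dz":-0.02,"rx":0,"ry":0,"rz":0,"claw":1},{"dx":0.028,"dy":-0.0355,"dz":-0.02,"rx":0,"ry":0,"rz":0,"claw":1},{"dx":0.028,"dy":-0.0355,"dz":-0.02,"rx":0,"ry":0,"rz":0,"claw":1},{"dx":0.028,"dy":-0.0355,"dz":-0.02,"rx":0,"ry":0,"rz":0,"claw":1},{"dx":0,"dy":0,"dz":0,"rx":0,"ry":0,"rz":0,"claw":1}]' 20
python3 - <<'E'
from h import *
print(state()['eef_pos'])
for n,(x0,y0,x1,y1) in {'top':(185,140,335,270),'side':(195,105,320,230)}.items():
    p=snapshot(n);cv2.imwrite(f'pics/{n}2.png',cv2.resize(p['color'][y0:y1,x0:x1,::-1],None,fx=4.5,fy=4.5,interpolation=cv2.INTER_CUBIC))
E
```

```text
clock: 1.8
eef_pos: [577.0, 24.2, 153.9]
orientation: [[-0.991, 0.135, 0.013], [0.135, 0.991, 0.005], [-0.012, 0.007, -1.0]]
contact_force: [-0.3, 0.7, 0.3]
opening: 0.0
[577.03663861  24.19862531 153.93249615]
```

View pics/side2.png

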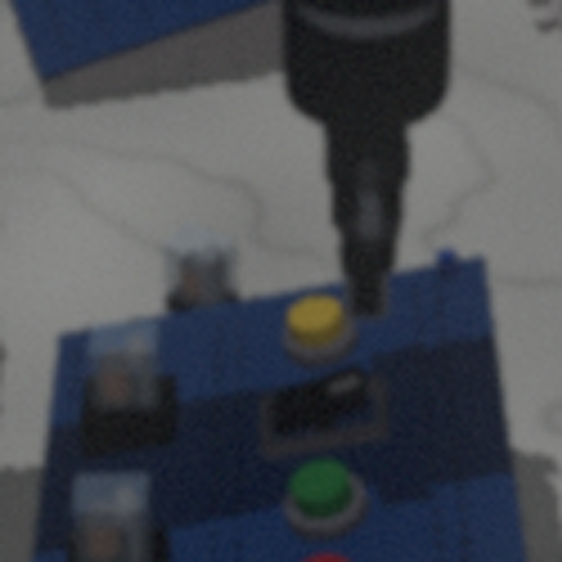

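The side view shows the shut fingertips at about (277,174), still above the rocker. I overshot, so I'll correct sideways and descend.

```bash
python3 - <<'E'
from h import *
p=snapshot('side')
for z in (138,143,148):
    q=p['mtx']@(p['R']@np.array([577,24.2,z])+p['t']);print(z,q[:2]/q[2])
E
python3 -m handwheel '[{"dx":-0.007,"dy":0.012,"dz":-0.015,"rx":0,"ry":0,"rz":0,"claw":1},{"dx":0,"dy":0,"dz":-0.015,"rx":0,"ry":0,"rz":0,"claw":1},{"dx":0,"dy":0,"dz":0,"rx":0,"ry":0,"rz":0,"claw":1},{"dx":0,"dy":0,"dz":0,"rx":0,"ry":0,"rz":0,"claw":1}]' 20
```

```text
138 [276.12893354 176.56880064]
143 [276.16077971 174.79772957]
148 [276.19282495 173.01558783]
clock: 2.35
eef_pos: [566.5, 46.2, 130.4]
orientation: [[-0.992, 0.123, 0.018], [0.123, 0.992, 0.008], [-0.017, 0.01, -1.0]]
contact_force: [-0.1, -0.7, -0.8]
opening: -0.1
```

```bash
python3 -m handwheel '[{"dx":0.004,"dy":-0.009,"dz":-0.01,"rx":0,"ry":0.017,"rz":0,"claw":1}]' 20
python3 -m handwheel '[{"dx":0,"dy":0,"dz":0,"rx":0,"ry":0,"rz":0,"claw":1}]' 20
python3 -m handwheel '[{"dx":0,"dy":0,"dz":0,"rx":0,"ry":0,"rz":0,"claw":1}]' 20
```

```text
clock: 2.45
eef_pos: [570.9, 38.6, 122.5]
orientation: [[-0.993, 0.12, 0.003], [0.12, 0.993, 0.008], [-0.002, 0.008, -1.0]]
contact_force: [0.5, -0.8, -0.1]
opening: 0.1
clock: 2.55
eef_pos: [571.4, 37.8, 122.2]
orientation: [[-0.993, 0.121, 0.003], [0.121, 0.993, 0.007], [-0.002, 0.008, -1.0]]
contact_force: [-0.1, 0.1, -0.4]
opening: 0.1
clock: 2.65
eef_pos: [571.9, 37.6, 122.5]
orientation: [[-0.993, 0.121, 0.003], [0.121, 0.993, 0.008], [-0.002, 0.008, -1.0]]
contact_force: [-0.2, 0.4, -0.1]
opening: 0.0
```

```bash
python3 -m handwheel '[{"dx":-0.001,"dy":-0.001,"dz":-0.01,"rx":0,"ry":0,"rz":0,"claw":1},{"dx":0,"dy":0,"dz":-0.008,"rx":0,"ry":0,"rz":0,"claw":1}]' 20
for i in 1 2 3; do :; done
python3 -m handwheel '[{"dx":0,"dy":0,"dz":-0.004,"rx":0,"ry":0,"rz":0,"claw":1}]' 20
python3 -m handwheel '[{"dx":0,"dy":0,"dz":-0.004,"rx":0,"ry":0,"rz":0,"claw":1}]' 20
```

```text
clock: 2.85
eef_pos: [572.2, 36.1, 104.7]
orientation: [[-0.993, 0.122, 0.006], [0.122, 0.993, 0.007], [-0.005, 0.008, -1.0]]
contact_force: [-0.1, -1.1, -0.1]
opening: -0.1
clock: 2.95
eef_pos: [572.4, 36.0, 100.0]
orientation: [[-0.993, 0.122, 0.007], [0.122, 0.993, 0.007], [-0.006, 0.008, -1.0]]
contact_force: [3.9, -0.4, 4.7]
opening: 0.2
clock: 3.05
eef_pos: [574.1, 35.8, 96.3]
orientation: [[-0.992, 0.122, 0.01], [0.122, 0.992, 0.007], [-0.009, 0.008, -1.0]]
contact_force: [2.8, 0.6, 4.8]
opening: -0.1
```

```bash
python3 -m handwheel '[{"dx":-0.003,"dy":0,"dz":-0.004,"rx":0,"ry":0,"rz":0,"claw":1}]' 20
python3 -m handwheel '[{"dx":-0.002,"dy":0,"dz":-0.003,"rx":0,"ry":0,"rz":0,"claw":1}]' 20
python3 -m handwheel '[{"dx":-0.001,"dy":0,"dz":-0.003,"rx":0,"ry":0,"rz":0,"claw":1}]' 20
```

```text
clock: 3.15
eef_pos: [572.9, 35.7, 92.7]
orientation: [[-0.992, 0.122, 0.014], [0.122, 0.992, 0.007], [-0.013, 0.009, -1.0]]
contact_force: [2.4, 0.1, 3.2]
opening: -0.4
clock: 3.25
eef_pos: [572.7, 35.6, 91.9]
orientation: [[-0.992, 0.122, 0.018], [0.122, 0.992, 0.007], [-0.017, 0.009, -1.0]]
contact_force: [-4.3, 1.0, 31.9]
opening: 0.3
clock: 3.35
eef_pos: [572.7, 35.6, 91.9]
orientation: [[-0.992, 0.122, 0.021], [0.122, 0.993, 0.007], [-0.02, 0.009, -1.0]]
contact_force: [-7.3, -0.2, 31.4]
opening: 0.1
```

```bash
python3 -m handwheel '[{"dx":0,"dy":0,"dz":0.01,"rx":0,"ry":-0.0,"rz":0,"claw":1},{"dx":0,"dy":0.01,"dz":0.02,"rx":0,"ry":0.02,"rz":0,"claw":1},{"dx":-0.003,"dy":0.03,"dz":0.01,"rx":0,"ry":0,"rz":0,"claw":1},{"dx":-0.003,"dy":0.01,"dz":0,"rx":0,"ry":0,"rz":0,"claw":1}]' 20
python3 -m handwheel '[{"dx":0,"dy":0,"dz":0,"rx":0,"ry":0,"rz":0,"claw":1}]' 20
python3 - <<'E'
from h import *
print(state()['eef_pos'])
for n,(x0,y0,x1,y1) in {'top':(185,140,335,270),'side':(195,145,320,245)}.items():
    p=snapshot(n);cv2.imwrite(f'pics/{n}3.png',cv2.resize(p['color'][y0:y1,x0:x1,::-1],None,fx=4.5,fy=4.5,interpolation=cv2.INTER_CUBIC))
E
```

```text
clock: 3.75
eef_pos: [562.3, 85.6, 132.5]
orientation: [[-0.992, 0.125, -0.006], [0.125, 0.992, 0.007], [0.007, 0.006, -1.0]]
contact_force: [-0.0, -0.3, 0.8]
opening: -0.1
clock: 3.85
eef_pos: [560.9, 86.5, 131.9]
orientation: [[-0.992, 0.123, -0.008], [0.123, 0.992, 0.006], [0.009, 0.005, -1.0]]
contact_force: [0.2, -0.4, 0.2]
opening: -0.1
[560.85194333  86.45937496 131.89035813]
```

View pics/side3.png

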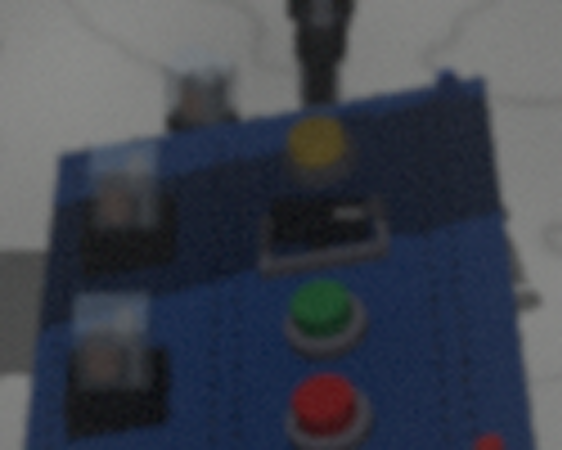

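The rocker now lies level, with the dash end down at about (272,192), so it is on. Yellow next.

```bash
python3 -m handwheel '[{"dx":-0.001,"dy":0.019,"dz":-0.008,"rx":0,"ry":0,"rz":0,"claw":1}]' 20
python3 -m handwheel '[{"dx":0,"dy":0,"dz":-0.01,"rx":0,"ry":0,"rz":0,"claw":1}]' 20
python3 -m handwheel '[{"dx":0,"dy":0,"dz":-0.006,"rx":0,"ry":0,"rz":0,"claw":1}]' 20
```

```text
clock: 4.05
eef_pos: [560.9, 102.3, 123.8]
orientation: [[-0.992, 0.128, -0.007], [0.128, 0.992, 0.005], [0.008, 0.004, -1.0]]
contact_force: [0.1, 0.3, 0.1]
opening: 0.1
clock: 4.15
eef_pos: [560.6, 102.8, 113.0]
orientation: [[-0.992, 0.127, -0.008], [0.127, 0.992, 0.005], [0.008, 0.004, -1.0]]
contact_force: [1.0, -0.9, -0.4]
opening: -0.3
clock: 4.25
eef_pos: [559.9, 101.8, 105.6]
orientation: [[-0.992, 0.128, -0.01], [0.128, 0.992, 0.004], [0.01, 0.003, -1.0]]
contact_force: [-0.7, -0.4, 0.1]
opening: 0.3
```

```bash
python3 -m handwheel '[{"dx":0,"dy":0.003,"dz":-0.005,"rx":0,"ry":0,"rz":0,"claw":1}]' 20
python3 -m handwheel '[{"dx":0,"dy":0.001,"dz":-0.004,"rx":0,"ry":0,"rz":0,"claw":1}]' 20
python3 -m handwheel '[{"dx":0,"dy":0,"dz":-0.004,"rx":0,"ry":0,"rz":0,"claw":1}]' 20
python3 -m handwheel '[{"dx":0,"dy":0,"dz":-0.003,"rx":0,"ry":0,"rz":0,"claw":1}]' 20
```

```text
clock: 4.35
eef_pos: [559.5, 103.8, 99.5]
orientation: [[-0.992, 0.129, -0.011], [0.129, 0.992, 0.004], [0.011, 0.002, -1.0]]
contact_force: [-0.8, -0.5, -0.1]
opening: 0.3
clock: 4.45
eef_pos: [559.4, 104.2, 94.7]
orientation: [[-0.991, 0.13, -0.011], [0.13, 0.992, 0.003], [0.012, 0.002, -1.0]]
contact_force: [1.3, -0.2, 3.6]
opening: 0.0
clock: 4.55
eef_pos: [560.2, 104.0, 90.8]
orientation: [[-0.991, 0.13, -0.01], [0.13, 0.991, 0.004], [0.011, 0.002, -1.0]]
contact_force: [1.9, 1.0, 3.1]
opening: 0.5
clock: 4.65
eef_pos: [560.9, 104.0, 87.9]
orientation: [[-0.991, 0.131, -0.009], [0.131, 0.991, 0.004], [0.009, 0.003, -1.0]]
contact_force: [-1.7, 0.8, 13.4]
opening: -0.1
```

```bash
python3 -m handwheel '[{"dx":-0.001,"dy":0,"dz":-0.003,"rx":0,"ry":0,"rz":0,"claw":1}]' 20
python3 -m handwheel '[{"dx":0,"dy":0,"dz":-0.003,"rx":0,"ry":0,"rz":0,"claw":1}]' 20
```

```text
clock: 4.75
eef_pos: [561.2, 104.0, 87.3]
orientation: [[-0.991, 0.131, -0.006], [0.131, 0.991, 0.004], [0.006, 0.004, -1.0]]
contact_force: [-7.5, 1.0, 33.9]
opening: -0.1
clock: 4.85
eef_pos: [561.3, 104.0, 87.3]
orientation: [[-0.991, 0.131, -0.005], [0.131, 0.991, 0.005], [0.005, 0.004, -1.0]]
contact_force: [-11.6, -0.1, 31.1]
opening: -0.2
```

Hard stop at 34 N. I lift off and cross to green at a safe height.

```bash
python3 -m handwheel '[{"dx":0,"dy":0,"dz":0.015,"rx":0,"ry":0,"rz":0,"claw":1},{"dx":0,"dy":0,"dz":0.025,"rx":0,"ry":0,"rz":0,"claw":1},{"dx":-0.004,"dy":-0.03,"dz":0.005,"rx":0,"ry":0,"rz":0,"claw":1},{"dx":-0.005,"dy":-0.04,"dz":0,"rx":0,"ry":0,"rz":0,"claw":1},{"dx":-0.004,"dy":-0.03,"dz":0,"rx":0,"ry":0,"rz":0,"claw":1},{"dx":-0.001,"dy":-0.01,"dz":0,"rx":0,"ry":0,"rz":0,"claw":1}]' 20
python3 -m handwheel '[{"dx":0,"dy":0,"dz":0,"rx":0,"ry":0,"rz":0,"claw":1}]' 20
```

```text
clock: 5.45
eef_pos: [546.1, -8.3, 135.3]
orientation: [[-0.992, 0.126, -0.003], [0.126, 0.992, 0.003], [0.004, 0.002, -1.0]]
contact_force: [1.0, 0.4, 0.8]
opening: -0.1
clock: 5.55
eef_pos: [545.9, -9.5, 135.2]
orientation: [[-0.992, 0.128, -0.004], [0.128, 0.992, 0.003], [0.004, 0.002, -1.0]]
contact_force: [-0.1, 0.3, 1.1]
opening: 0.0
```

```bash
python3 -m handwheel '[{"dx":-0.003,"dy":-0.019,"dz":0,"rx":0,"ry":0,"rz":0,"claw":1}]' 20
python3 -m handwheel '[{"dx":0,"dy":0,"dz":0,"rx":0,"ry":0,"rz":0,"claw":1}]' 20
python3 - <<'E'
from h import *
print(state()['eef_pos'])
for n,(x0,y0,x1,y1) in {'side':(195,145,320,245)}.items():
    p=snapshot(n);cv2.imwrite(f'pics/{n}4.png',cv2.resize(p['color'][y0:y1,x0:x1,::-1],None,fx=4.5,fy=4.5,interpolation=cv2.INTER_CUBIC))
E
```

```text
clock: 5.65
eef_pos: [542.8, -26.9, 135.0]
orientation: [[-0.992, 0.126, -0.004], [0.126, 0.992, 0.004], [0.004, 0.004, -1.0]]
contact_force: [0.0, 0.2, -1.2]
opening: 0.1
clock: 5.75
eef_pos: [542.7, -27.4, 134.8]
orientation: [[-0.992, 0.127, -0.004], [0.127, 0.992, 0.004], [0.005, 0.004, -1.0]]
contact_force: [0.9, 0.2, 0.0]
opening: 0.4
[542.71028171 -27.35590546 134.83237089]
```

View pics/side4.png

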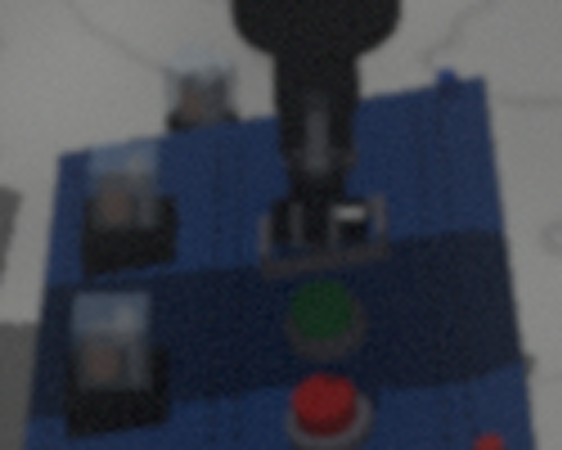

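The view shows the fingers poised over green at about (266,213), with the rocker still down. The gripper hides the yellow key. I press green.

```bash
python3 -m handwheel '[{"dx":0,"dy":-0.001,"dz":-0.015,"rx":0,"ry":0,"rz":0,"claw":1},{"dx":0,"dy":0,"dz":-0.012,"rx":0,"ry":0,"rz":0,"claw":1},{"dx":0,"dy":0,"dz":-0.006,"rx":0,"ry":0,"rz":0,"claw":1}]' 20
python3 -m handwheel '[{"dx":0,"dy":0,"dz":-0.004,"rx":0,"ry":0,"rz":0,"claw":1}]' 20
python3 -m handwheel '[{"dx":0,"dy":0,"dz":-0.004,"rx":0,"ry":0,"rz":0,"claw":1}]' 20
```

```text
clock: 6.1
eef_pos: [544.0, -23.5, 101.2]
orientation: [[-0.992, 0.122, -0.002], [0.122, 0.992, 0.007], [0.003, 0.007, -1.0]]
contact_force: [-0.8, 0.1, 0.1]
opening: 0.1
clock: 6.2
eef_pos: [543.6, -22.6, 96.4]
orientation: [[-0.993, 0.121, -0.004], [0.121, 0.993, 0.007], [0.004, 0.007, -1.0]]
contact_force: [-0.5, 0.8, 0.5]
opening: -0.0
clock: 6.3
eef_pos: [544.4, -22.5, 92.5]
orientation: [[-0.993, 0.121, -0.002], [0.121, 0.993, 0.006], [0.003, 0.006, -1.0]]
contact_force: [1.3, -1.7, 3.9]
opening: 0.1
```

```bash
python3 -m handwheel '[{"dx":-0.001,"dy":-0.002,"dz":-0.004,"rx":0,"ry":0,"rz":0,"claw":1}]' 20
python3 -m handwheel '[{"dx":-0.001,"dy":0,"dz":-0.003,"rx":0,"ry":0,"rz":0,"claw":1}]' 20
python3 -m handwheel '[{"dx":0,"dy":0,"dz":-0.003,"rx":0,"ry":0,"rz":0,"claw":1}]' 20
```

```text
clock: 6.4
eef_pos: [544.4, -23.8, 88.8]
orientation: [[-0.993, 0.12, -0.0], [0.12, 0.993, 0.008], [0.001, 0.007, -1.0]]
contact_force: [0.9, 2.0, 3.3]
opening: 0.3
clock: 6.5
eef_pos: [544.6, -23.9, 87.2]
orientation: [[-0.993, 0.12, 0.003], [0.12, 0.993, 0.007], [-0.002, 0.008, -1.0]]
contact_force: [-5.9, 1.0, 28.0]
opening: 0.1
clock: 6.6
eef_pos: [544.8, -24.0, 86.9]
orientation: [[-0.993, 0.12, 0.004], [0.12, 0.993, 0.007], [-0.003, 0.008, -1.0]]
contact_force: [-12.5, 1.7, 36.3]
opening: -0.2
```

Hard stop, at the same height as yellow. I lift and move the arm away from the view (towards +y, along the way it came) to check.

```bash
python3 -m handwheel '[{"dx":0,"dy":0,"dz":0.015,"rx":0,"ry":0,"rz":0,"claw":1},{"dx":0,"dy":0,"dz":0.04,"rx":0,"ry":0,"rz":0,"claw":1},{"dx":0,"dy":0,"dz":0.04,"rx":0,"ry":0,"rz":0,"claw":1},{"dx":-0.01,"dy":0.035,"dz":0.02,"rx":0,"ry":0,"rz":0,"claw":1},{"dx":-0.02,"dy":0.04,"dz":0.01,"rx":0,"ry":0,"rz":0,"claw":1},{"dx":-0.02,"dy":0.04,"dz":0.01,"rx":0,"ry":0,"rz":0,"claw":1},{"dx":-0.02,"dy":0.04,"dz":0,"rx":0,"ry":0,"rz":0,"claw":1},{"dx":-0.02,"dy":0.04,"dz":0,"rx":0,"ry":0,"rz":0,"claw":1},{"dx":-0.02,"dy":0.04,"dz":0,"rx":0,"ry":0,"rz":0,"claw":1},{"dx":-0.02,"dy":0.03,"dz":0,"rx":0,"ry":0,"rz":0,"claw":1},{"dx":0,"dy":0.02,"dz":0,"rx":0,"ry":0,"rz":0,"claw":1},{"dx":0,"dy":0,"dz":0,"rx":0,"ry":0,"rz":0,"claw":1}]' 20
python3 - <<'E'
from h import *
print(state()['eef_pos'])
C['red2']=((170,120,40),(180,255,255))
for n,(x0,y0,x1,y1) in {'top':(185,140,335,270),'side':(195,155,320,280)}.items():
    p=snapshot(n);cv2.imwrite(f'pics/{n}5.png',cv2.resize(p['color'][y0:y1,x0:x1,::-1],None,fx=4.5,fy=4.5,interpolation=cv2.INTER_CUBIC))
    cv2.imwrite(f'pics/{n}5f.png',p['color'][:,:,::-1])
    for c in C: print(n,c,blobs(p,B[n],*C[c]))
E
```

```text
clock: 7.8
eef_pos: [405.8, 267.7, 227.9]
orientation: [[-0.992, 0.127, 0.005], [0.127, 0.992, 0.009], [-0.004, 0.009, -1.0]]
contact_force: [0.3, -1.1, -0.3]
opening: -0.1
[405.83339939 267.69245232 227.92833767]
top yellow [(129, array([216.65, 186.78]), array([211, 181,  13,  13], dtype=int32))]
top green [(115, array([275.03, 194.31]), array([269, 189,  13,  12], dtype=int32))]
top red [(14, array([325.5 , 168.29]), array([324, 167,   4,   4], dtype=int32)), (117, array([304.12, 198.36]), array([298, 193,  13,  12], dtype=int32))]
top red2 []
side yellow [(65, array([265.15, 177.15]), array([260, 174,  11,   8], dtype=int32))]
side green [(81, array([266.19, 214.21]), array([261, 210,  12,   9], dtype=int32))]
side red []
side red2 [(126, array([266.75, 234.8 ]), array([260, 229,  14,  13], dtype=int32)), (27, array([303.41, 244.74]), array([301, 242,   6,   7], dtype=int32))]
```

View pics/side5.png

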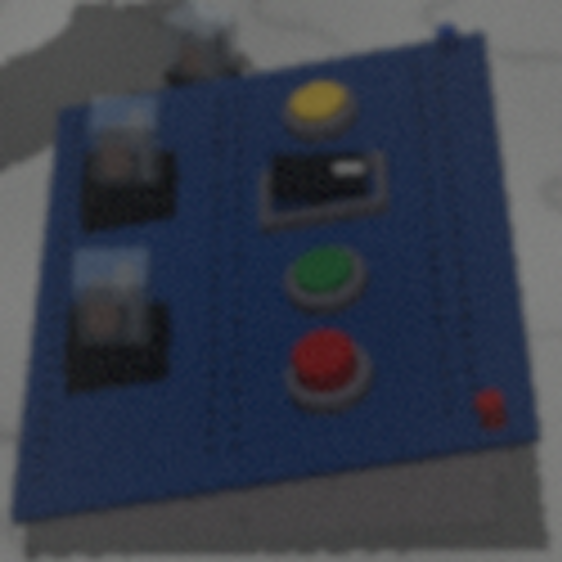

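View pics/top5f.png

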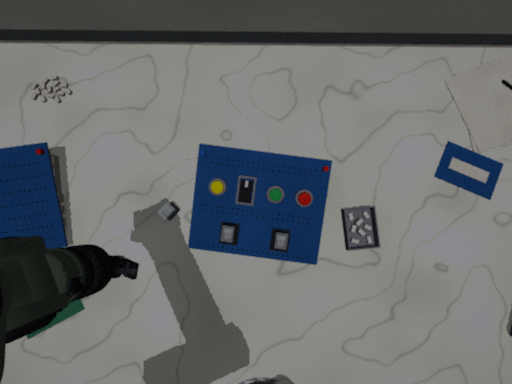

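Yellow (side 265,177) and green (266,214) have both sunk. The rocker is level with its dash end down, red is still proud, and the relays and tray are where they were. The arm is clear, so I'm handing in.

```bash
python3 -m handwheel '[{"dx":0,"dy":0,"dz":0,"rx":0,"ry":0,"rz":0,"claw":1},{"dx":0,"dy":0,"dz":0,"rx":0,"ry":0,"rz":0,"claw":1}]' 20; python3 -c "
from bench import *
print(close_job())"
```

```text
clock: 8.1
eef_pos: [406.4, 263.6, 227.3]
orientation: [[-0.991, 0.132, 0.003], [0.132, 0.991, 0.006], [-0.002, 0.007, -1.0]]
contact_force: [0.6, -0.5, 0.2]
opening: -0.1
the job is handed in; nothing more can be done
None
```

I pressed the rocker's ON end, then the yellow key, then the green key with the shut fingertips. Each went down to a hard stop (about 32, 34 and 36 N), and I handed the job in at about 8.1 s.

The last pictures show:
- **Rocker:** its plate lies level with the dashed end down.
- **Yellow and green keys:** both have sunk to just above their collars. They stopped at matching heights, with the tool at 87.3 and 86.9 mm.
- **Red key, relays and tray:** the red key still stands proud, and the relays and tray look unmoved by eye.
- **Arm:** clear of everything, reading about 0 N.

No check failed, with two small deviations:
- **Green press:** it landed about 5 mm off the cap's centre along the row, still well on the cap.
- **Rocker stop:** the stop came about 4 mm higher than I had estimated. The pictures and the roughly 8 mm of travel still agree with fully on.

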